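# Clamp a drilled bar with the T-handle screw

### The job

Lay the drilled aluminium bar in the guide of the bench clamp and slide it in gently, under the screw, until its end butts against the stop. Then screw the T-handle down clockwise, regrasping its ends as often as needed, until the shoe holds the bar firmly; stop as soon as the handle has clearly stiffened, so that the bar is not crushed, let go, and leave the little bottle, ring and dish where they are.

Things in the scene. Friction and masses are not known exactly. Their poses are not given: they have to be found in the camera images.
- clamp: Grey C-frame bench clamp, fixed. Origin on the bench under the screw axis; x runs from the open mouth (-x, faces the robot) to the column, z up. In mm: base plate x -75..75, y -48..48, top z 12; two guide rails 44 apart inside, x -50..25, tops z 22, flaring to 61 apart at x -72; arm and boss above x -21..72, z 73..110; column x 40..72.
- back_stop: Steel stop block at the closed end of the guide: its face lies at clamp x = 25 mm, z 12..30 mm. Does not move. Origin equals the clamp's origin and axes. It may be pushed with up to 30 N.
- spindle: Non-turning screw spindle, 24 mm down per full clockwise turn (right-hand, self-locking), with a round sprung shoe, 26 mm across, on its nose. Origin on the screw axis 49 mm above the bench when joint handle is 0. The shoe's lower face lies 0 to 4 mm below the origin: how it is set differs each time and is not measured, so touch must be felt. Firm is over 25 N on the bar; over 90 N crushes it.
- handle (a joint): Turn of the T-handle (rad), grows clockwise from above (tightening). At 0 the T-bar lies along clamp x, end a towards +x. Starts at 0 to 0.6; the shoe meets the bar at 3.4 to 4.5. Running friction 0.35 N m; each 10 N of shoe force adds 0.038 N m. After first touch the shoe force climbs about 100 to 160 N per rad. Turned gently it stays where it is left.
- handle_hub (a point): Crossing of the T-bar and the screw axis, 116 mm above the spindle's origin. x runs along the T-bar to end a, z up. The hub is 27 mm across, rises 11 mm above this point and reaches 22 mm below it.
- handle_end_a (a point): Grip point on one arm of the T-bar, a steel rod of 10 mm diameter, 42 mm from the screw axis; 14 mm thick end caps begin at 54 mm and end at 62 mm. Axes as the hub.
- handle_end_b (a point): The like grip point on the other arm, 42 mm from the screw axis. Axes as the hub.
- sample_bar: Loose plain aluminium bar, 150 x 40 x 20 mm (x, y, z), 0.2 to 0.45 kg, with two 12 mm cross holes near its middle, at first lying on the bench. Origin at the centre of its underside, x along it. Either end may go in; fully home its centre is at clamp x = -50 mm, and a third of it sticks out in front of the base.
- oil_bottle: Bystander: small brown bottle with black cap, 30 mm across, 62 mm tall; origin under its centre.
- ring: Bystander: dark adapter ring with bright rim, 42 mm across, 21 mm high; origin under its centre.
- dish: Bystander: petri dish, 60 mm across, 14 mm high; origin under its centre.
Mind the look-alikes: they are no part of the job. Several things have the shape of the clamp; the one meant has the colours described above.

How it is judged:
By the outcome, as a careful person would: the job done as asked, in the order asked, and still so for the second after the job is handed in, with the robot touching nothing.
It also fails if it takes over 72 s, if anything falls off the work surface, if the arm or the gripper's body presses on something with over 40 N, if the wrist force passes 120 N, or if a joint passes its speed limit or range.

### The arm

A 6-joint arm with a two-finger parallel gripper is mounted at the origin on a cart in front of the work surface, level with it; the furniture and walls round the work are solid. World frame = base frame: x ahead of the robot, y to its left, z up, the work surface at z = 0. Lengths are in m, angles in rad, forces in N, time in s.
With the tool pointing down it reaches from about 0.4 to 0.925 m from the base axis. Payload 12.5 kg.
Tool frame: the origin (TCP) lies on the front face of the gripper's body, between the roots of the fingers; the fingertips stand 78 mm ahead of it and the grasp point (between the pads) lies 59 mm ahead of it; z points along the fingers, y is the line along which they close (so a half turn about z gives the same grasp; the last joint's range is limited). The gripper opens to 95 mm and grips with 3 to 60 N. Pads are 20 mm wide; open, the fingers measure 119 mm over their backs; the gripper's body (75 mm by 180 mm) begins 59 mm behind the grasp point.
Start: joints at [1.062, 0.491, 1.559, -0, 1.092, -0.106], TCP at [0.245, 0.575, 0.292] pointing down, gripper open.
Joint ranges: [-3.1, 3.1], [-0.84, 2.19], [0.05, 2.79], [-1.13, 4.28], [0.06, 2.93], [-2.69, 2.69]. Speed limits (rad/s): [2.22, 2.22, 2.79, 3.14, 3.14, 3.14].

### API

Orientations are given as a unit quaternion [w, x, y, z].
In Python, from station import goto, servo_line, move_j, set_gripper, wait, inverse_kinematics, observe, get_image, Unreachable, hand_in gives the robot as it stands. Calls block until the motion is done:
- goto(position, orientation): joint-space move of the TCP to a pose.
- servo_line(position, orientation=None, v=0.15): straight line of the TCP; orientation=None keeps the orientation; v is the mean speed in m/s.
- move_j(angles): joint-space move.
- set_gripper(opening, force=None): finger opening in m; force is the grip in N (None keeps the last); returns when the fingers have stopped.
- wait(seconds).
- inverse_kinematics(position, orientation): joint angles nearest the present ones, or None.
- observe(): the state.
- get_image(name): name is "scene" or "top"; returns a dict with "frame" (480x640x3 uint8, red, green, blue), "range_z" (480x640 float32, m along the optical axis (not along the pixel's ray), 0 where there is no reading), "fovy" (degrees; the focal length in pixels is half the picture's height over the tangent of half this angle, whatever the lens; pixels are square), "cx", "cy" (the principal point, pixels), "rvec" (rotation vector, rad) and "tvec" (3), from world to camera coordinates, as OpenCV has them. Camera axes: x right, y down, z forward; pixel columns grow to the right and rows downward; lengths in m; the calibration is good to about 2 mm. A picture is of the moment at which its call begins.
A pose or a line that the arm cannot do raises Unreachable and nothing moves.
- hand_in(): hands the job in; it is judged then, once.
The state is a dict: "t": time; "q": joint angles; "joint_vel": joint speeds; "effort": joint torques, N m; "position": TCP position; "eef_rot": TCP orientation; "wrist_force": force on the tool from outside, world axes, zero at the start; "torque": the same for the moment, N m; "width": finger opening in m; "grasp_force": force on a finger pad.
Only numpy, scipy, OpenCV 4.12 (cv2) and the standard library are available. Lean on these libraries where they do the work, as an engineer would, in place of code of your own. Each camera call takes 0.05 s, during which the arm holds its last target. There are 200 camera calls.

## Working session

There is one attempt and no reset: what is moved stays moved. The work goes in short steps, each a Python script; the robot and the scene stay as the last script left them, time stands still between calls to the robot, and variables do not carry over. Pictures are saved under pics/ and viewed, at most 10 in all, crops included, and the job is handed in when it is done.

```bash
ls; mkdir -p pics; python3 - <<'E'
from station import *
import cv2,pickle
for n in("scene","top"):
    d=get_image(n); pickle.dump(d,open(n+'.pkl','wb'))
    cv2.imwrite(f'pics/{n}0.png',d['frame'][:,:,::-1])
    print(n,d['fovy'],d['cx'],d['cy'],d['rvec'],d['tvec'],(d['range_z']>0).mean())
print(observe())
E
```

```text
pics
scene 43.006473762601104 314.81117049720405 236.35342877649353 [ 2.00992183 -0.83036414  0.48198226] [-0.14956842  0.47668232  0.59365253] 0.996044921875
top 51.683501434874664 318.7943914578799 238.55160863387357 [ 2.12155094 -2.1812556   0.14531769] [0.40602332 0.60787961 0.97740781] 0.9959733072916667
{'t': 0.1, 'q': array([ 1.06241832e+00,  4.91484744e-01,  1.55936806e+00,  6.04575794e-06,
        1.09169221e+00, -1.05619206e-01]), 'joint_vel': array([-1.51472955e-03, -1.64231213e-03, -1.31411960e-03, -8.92079787e-04,
       -5.87606515e-05,  4.31137527e-04]), 'effort': array([ 3.13314689e-03, -6.13625336e+01, -2.58611047e+01,  6.93893689e-02,
        4.69129847e-02, -1.29155947e-04]), 'position': array([0.24489962, 0.57488063, 0.29173622]), 'eef_rot': array([-1.46456661e-04,  2.00022387e-01,  9.79791211e-01, -4.53102846e-04]), 'wrist_force': array([-0.16093096,  0.1798113 ,  0.33061839]), 'torque': array([0.01972427, 0.00475437, 0.01341535]), 'grasp_force': 0.0, 'width': 0.09504064280936762}
```

View pics/scene0.png

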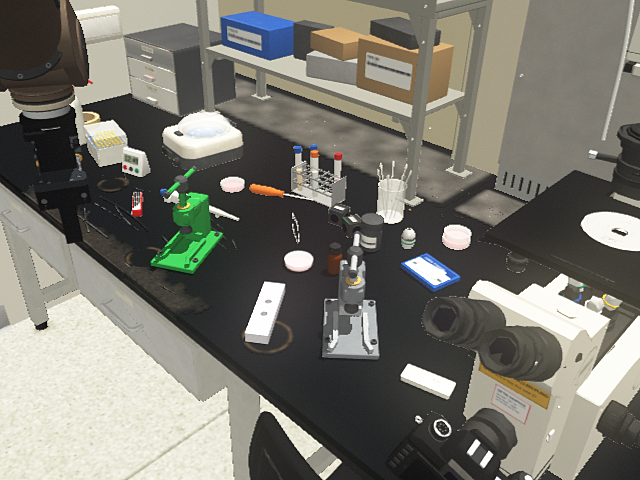

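View pics/top0.png

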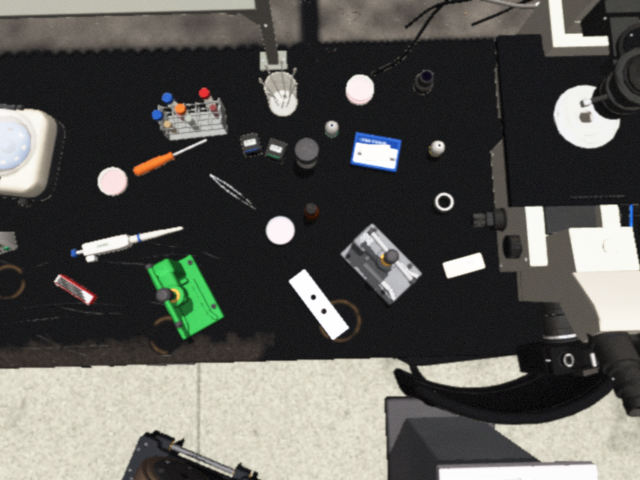

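The top view shows two clamp-shaped things: green at about (183,297) and grey at (382,262). Only the grey one fits the description. There are also two white bars. The one at (318,304) has two dark holes and is the sample bar; the plain block at (464,265) is a look-alike. The bystanders are the bottle (312,212), the dish (280,230) and the ring (444,203). I'll confirm in one crop and measure.

```bash
cat > h.py <<'E'
import numpy as np,cv2,pickle
def cam(d):
    f=240/np.tan(np.radians(d['fovy'])/2); R=cv2.Rodrigues(np.array(d['rvec']))[0]
    return f,R,np.array(d['tvec'])
def cloud(d):
    f,R,t=cam(d); v,u=np.mgrid[:480,:640]; z=d['range_z']
    P=np.stack([(u-d['cx'])/f*z,(v-d['cy'])/f*z,z],-1)
    return (P-t)@R
def ray(d,u,v,h):
    f,R,t=cam(d); c=-R.T@t; r=R.T@np.array([(u-d['cx'])/f,(v-d['cy'])/f,1.])
    return c+r*(h-c[2])/r[2]
def proj(d,p):
    f,R,t=cam(d); q=R@np.asarray(p,float)+t; return q[:2]/q[2]*f+[d['cx'],d['cy']]
def tri(d1,uv1,d2,uv2):
    L=[]
    for d,(u,v) in((d1,uv1),(d2,uv2)):
        f,R,t=cam(d); L.append((-R.T@t,(lambda r:r/np.linalg.norm(r))(R.T@np.array([(u-d['cx'])/f,(v-d['cy'])/f,1.]))))
    A=sum(np.eye(3)-np.outer(r,r) for c,r in L); b=sum((np.eye(3)-np.outer(r,r))@c for c,r in L)
    return np.linalg.solve(A,b)
def load(n): return pickle.load(open(n+'.pkl','rb'))
E
python3 - <<'E'
from h import *
T,S=load('top'),load('scene')
a=cv2.resize(T['frame'][205:355,275:435],(0,0),fx=3.5,fy=3.5,interpolation=2)[:,:,::-1]
b=cv2.resize(S['frame'][220:370,310:400],(0,0),fx=3.5,fy=3.5,interpolation=2)[:,:,::-1]
im=np.hstack([a[:,:480],b]);cv2.imwrite('pics/crop.png',im);print(im.shape)
for n,d,roi in(('T',T,(255,350,280,355)),('S',S,(270,350,240,292))):
    P=cloud(d);F=d['frame'].astype(int)
    m=np.zeros((480,640),np.uint8);r0,r1,c0,c1=roi
    m[r0:r1,c0:c1]=(F[r0:r1,c0:c1].min(-1)>150)*255
    cs=cv2.findContours(m,0,2)[0];c=max(cs,key=cv2.contourArea)
    mm=cv2.drawContours(np.zeros_like(m),[c],-1,255,-1)>0
    zz=P[mm][:,2];print(n,'bar z pct',np.percentile(zz,[5,25,50,75,95]),mm.sum())
    if n=='T':
        pts=np.array([ray(d,u,v,.02)[:2] for u,v in c[:,0]],np.float32);r=cv2.minAreaRect(pts);print(r)
    print('bench z',np.median(P[300:340,215:280][...,2]) if n=='T' else '')
# clamp heights in top
P=cloud(T)[215:310,335:430].reshape(-1,3)
for lo,hi in((.008,.016),(.018,.026),(.1,.115),(.14,.19)):
    q=P[(P[:,2]>lo)&(P[:,2]<hi)];print(lo,hi,len(q),q.mean(0),cv2.minAreaRect(q[:,:2].astype(np.float32)) if len(q)>3 else'')
for n,uv,h in(('bottle',(312,212),.062),('ring',(444,203),.02),('dish',(280,230),.014)):print(n,ray(T,*uv,h))
E
```

```text
(525, 795, 3)
T bar z pct [-0.00163854  0.01756497  0.01917683  0.02060097  0.02232442] 1542
((0.48605436086654663, 0.3939336836338043), (0.15221351385116577, 0.042907968163490295), 35.60312271118164)
bench z -0.0019430218850309449
S bar z pct [0.00581402 0.0176958  0.01942519 0.02061287 0.02205815] 1479
bench z 
0.008 0.016 1532 [0.55284211 0.25985439 0.01148731] ((0.5670602321624756, 0.26172536611557007), (0.14924366772174835, 0.09519728273153305), 42.71110534667969)
0.018 0.026 266 [0.53899379 0.25632676 0.02107997] ((0.5638749599456787, 0.2586403489112854), (0.13613075017929077, 0.08618579059839249), 41.820796966552734)
0.1 0.115 596 [0.58706044 0.28727467 0.10476642] ((0.5863723754882812, 0.2780870795249939), (0.09074829518795013, 0.044434577226638794), 43.73225402832031)
0.14 0.19 513 [0.56609911 0.26144959 0.16903109] ((0.5670117139816284, 0.2614123225212097), (0.12297124415636063, 0.02546233870089054), 43.078670501708984)
bottle [0.67084514 0.40131798 0.062     ]
ring [0.69042384 0.12162326 0.02      ]
dish [0.64318242 0.4705423  0.014     ]
```

View pics/crop.png

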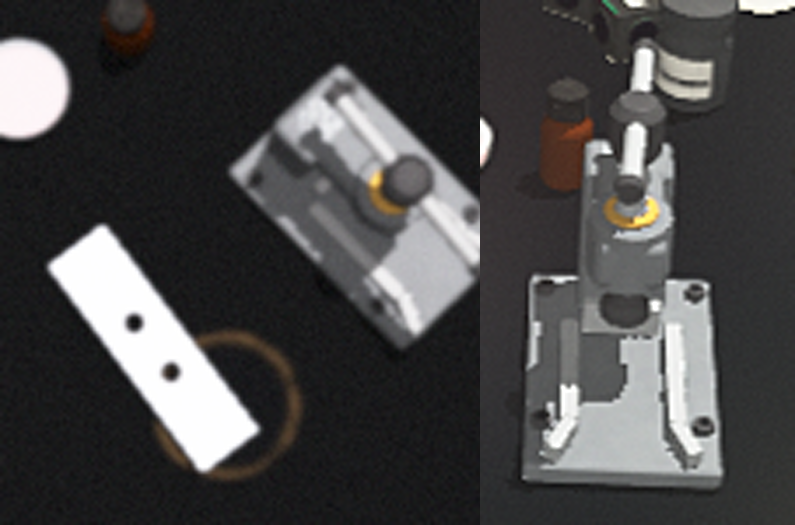

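The crop confirms the two-hole bar on the left and the grey clamp on the right. The clamp's flared mouth faces lower right in the top view, the column is up-left, and the T-bar lies along clamp x (handle about 0). Next I'll pick up the bar near its robot-side end.

```bash
cat >> h.py <<'E'
from station import *
def quat(deg):
    a=np.radians(deg)/2; return [0,np.cos(a),np.sin(a),0]
def st(tag=''):
    o=observe(); print(tag,'t%.2f'%o['t'],'p',np.round(o['position'],4),'F',np.round(o['wrist_force'],1),'M',np.round(o['torque'],2),'w%.4f g%.1f'%(o['width'],o['grasp_force']),'q',np.round(o['q'],2)); return o
E
python3 - <<'E'
from h import *
# clamp pose from the second camera, as check
S=load('scene');P=cloud(S)[200:370,310:400].reshape(-1,3)
P=P[np.hypot(P[:,0]-.567,P[:,1]-.2617)<.12]
for lo,hi in((.008,.016),(.019,.026),(.150,.19)):
    q=P[(P[:,2]>lo)&(P[:,2]<hi)];print(lo,len(q),cv2.minAreaRect(q[:,:2].astype(np.float32)))
c=np.array([.4861,.3939]);y=35.6;u=np.array([np.cos(np.radians(y)),np.sin(np.radians(y))])
g=c-.045*u
goto([*g,.16],quat(y+180));st('above')
servo_line([*g,.0815],v=.12);st('down')
set_gripper(.03,60);st('grip')
servo_line([*g,.15],v=.12);st('up')
E
```

```text
0.008 2193 ((0.5647802352905273, 0.25899165868759155), (0.1550704836845398, 0.09602390974760056), 42.25288009643555)
0.019 449 ((0.5585189461708069, 0.2565438151359558), (0.13536600768566132, 0.07936158031225204), 41.572025299072266)
0.15 470 ((0.5651490688323975, 0.25908681750297546), (0.1249198317527771, 0.026526734232902527), 44.53912353515625)
above t1.46 p [0.4494 0.3681 0.1602] F [ 0.4 -0.1 -0.7] M [ 0.06  0.01 -0.03] w0.0950 g0.0 q [ 0.57  0.59  1.8   0.    0.75 -1.62]
down t2.27 p [0.4497 0.368  0.082 ] F [-0.1 -0.1  0.4] M [ 0.05 -0.02  0.  ] w0.0953 g0.0 q [ 0.57  0.71  1.84  0.    0.59 -1.62]
grip t3.18 p [0.4495 0.3677 0.0815] F [ 0.7  0.5 -0.6] M [ 0.05 -0.02  0.04] w0.0393 g60.0 q [ 0.57  0.71  1.84 -0.    0.59 -1.62]
up t3.91 p [0.4492 0.3675 0.1494] F [ 0.  -0.3 -3.4] M [-0.05  0.22  0.01] w0.0395 g60.0 q [ 0.57  0.61  1.8   0.    0.73 -1.62]
```

```bash
cat >> h.py <<'E'
def frame(o,yaw):
    a=np.radians(yaw);R=np.array([[np.cos(a),-np.sin(a)],[np.sin(a),np.cos(a)]]);o=np.array(o)
    return lambda x,y=0: o+R@np.array([x,y])
E
python3 - <<'E'
from h import *
C=frame([.566,.2604],42.3)
servo_line([.40,.31,.13],quat(222.3),v=.2)
servo_line([*C(-.190),.12],quat(222.3),v=.2)
servo_line([*C(-.155),.1115],v=.1)
o=st('pre')
for n in("scene","top"):
    d=get_image(n); pickle.dump(d,open(n+'1.pkl','wb'))
    if n=='top': cv2.imwrite('pics/t1.png',cv2.resize(d['frame'][220:360,330:470],(0,0),fx=4,fy=4,interpolation=2)[:,:,::-1])
    else: cv2.imwrite('pics/s1.png',cv2.resize(d['frame'][230:410,260:430],(0,0),fx=3.3,fy=3.3,interpolation=2)[:,:,::-1])
E
python3 - <<'E'
import cv2,numpy as np
a=cv2.imread('pics/t1.png');b=cv2.imread('pics/s1.png')
h=390;f=lambda i:cv2.resize(i,(int(i.shape[1]*h/i.shape[0]),h))
cv2.imwrite('pics/m1.png',np.hstack([f(a),f(b)]))
E
```

```text
pre t6.01 p [0.4508 0.1564 0.1113] F [ 0.4 -0.  -4.2] M [-0.04  0.23 -0.03] w0.0396 g60.0 q [ 0.2   0.57  2.08 -0.    0.49 -2.11]
```

View pics/m1.png

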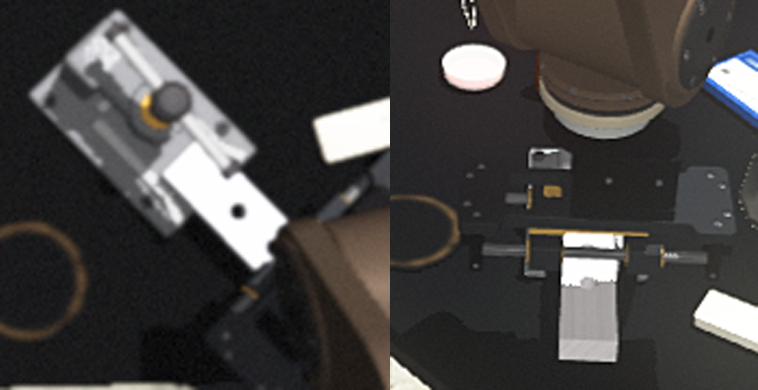

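The top crop shows the bar's front half held above the guide mouth and roughly in line with it. The scene crop shows the bar gripped near its robot-side end. Now I'll compare the bar's line with the guide's in the same view.

```bash
python3 - <<'E'
from h import *
T=load('top1');T0=load('top');o=np.array([.566,.2604]);a=np.radians(42.3);R=np.array([[np.cos(a),-np.sin(a)],[np.sin(a),np.cos(a)]])
W=T['frame'].astype(int).min(-1)
P=cloud(T);xy=(P[...,:2]-o)@R; z=P[...,2]
sub=np.zeros_like(W,bool);sub[265:320,385:440]=1
m=sub&(z>.038)&(z<.064)
print('bar z',np.median(z[m]),m.sum())
v,u=np.nonzero(m);pts=np.array([ray(T,i,j,.05)[:2] for i,j in zip(u,v)]);q=(pts-o)@R
for x in np.arange(-.085,-.03,.01):
    s=q[abs(q[:,0]-x)<.005]
    if len(s): print('bar x%.3f y %.4f..%.4f mid %.4f'%(x,s[:,1].min(),s[:,1].max(),(s[:,1].min()+s[:,1].max())/2))
print('front x',q[:,0].max())
for n in('top','top1'):
    D=load(n);P=cloud(D);sub=np.zeros_like(W,bool);sub[215:310,335:430]=1
    q=(P[...,:2]-o)@R;z=P[...,2]
    m=sub&(z>.006)&(z<.018)&(abs(q[...,0])<.09)&(abs(q[...,1])<.06)
    v,u=np.nonzero(m);pts=np.array([ray(D,i,j,.012)[:2] for i,j in zip(u,v)]);b=(pts-o)@R
    L=[];
    for x in np.arange(-.065,.07,.01):
        s=b[abs(b[:,0]-x)<.005,1]; L.append([x,s.min(),s.max()])
    L=np.array(L);print(n,'base lo',np.polyfit(L[:,0],L[:,1],1),'hi',np.polyfit(L[:,0],L[:,2],1),'x',b[:,0].min(),b[:,0].max())
    print(np.round(L.T*1000,1))
    # bright left/right rail inner edges: height 18..26
    m=sub&(z>.018)&(z<.027)&(q[...,0]>-.08)&(q[...,0]<.03)&(abs(q[...,1])<.04)
    v,u=np.nonzero(m);pts=np.array([ray(D,i,j,.022)[:2] for i,j in zip(u,v)]);b=(pts-o)@R
    for x in np.arange(-.06,.02,.01):
        s=np.sort(b[abs(b[:,0]-x)<.005,1]);print('rail',round(x,3),np.round(s[s<0][[0,-1]]*1e3,1) if (s<0).any() else'',np.round(s[s>0][[0,-1]]*1e3,1) if (s>0).any() else'')
E
```

```text
bar z 0.04884196434558413 819
bar x-0.085 y -0.0182..0.0220 mid 0.0019
bar x-0.075 y -0.0181..0.0221 mid 0.0020
bar x-0.065 y -0.0094..0.0222 mid 0.0064
bar x-0.055 y -0.0093..0.0223 mid 0.0065
bar x-0.045 y -0.0107..0.0224 mid 0.0059
bar x-0.035 y -0.0106..0.0225 mid 0.0060
front x -0.034060651489302915
top base lo [ 0.00533227 -0.04667664] hi [-0.00102988  0.04763385] x -0.07292794705019955 0.07604084808718543
[[-65.  -55.  -45.  -35.  -25.  -15.   -5.    5.   15.   25.   35.   45.
   55.   65. ]
 [-47.  -47.  -46.9 -46.9 -46.8 -46.8 -46.7 -46.7 -46.6 -46.5 -46.5 -46.4
  -46.4 -46.3]
 [ 48.4  47.1  47.2  47.4  47.5  47.7  47.8  47.9  48.1  48.1  48.4  47.
   47.1  47.3]]
rail -0.06 [-34.7 -27.2] [24.5 36.2]
rail -0.05 [-39.  -27.2] [23.1 31.9]
rail -0.04 [-39.  -28.5] [21.8 39.5]
rail -0.03 [-30. -30.] [21.9 30.8]
rail -0.02 [-29.9 -29.9] [22.  30.9]
rail -0.01  [22.1 31. ]
rail 0.0  [22.2 31.1]
rail 0.01  [22.3 29.8]
top1 base lo [ 0.00533227 -0.04667664] hi [0.00384546 0.04752687] x -0.07292794705019955 0.07604084808718543
[[-65.  -55.  -45.  -35.  -25.  -15.   -5.    5.   15.   25.   35.   45.
   55.   65. ]
 [-47.  -47.  -46.9 -46.9 -46.8 -46.8 -46.7 -46.7 -46.6 -46.5 -46.5 -46.4
  -46.4 -46.3]
 [ 46.9  47.1  47.2  47.4  47.5  47.7  47.8  47.9  48.1  48.2  46.9  48.4
   47.1  47.3]]
rail -0.06 [-34.7 -27.2] [20.1 34.7]
rail -0.05 [-39.  -27.2] [23.1 31.9]
rail -0.04 [-39.  -28.5] [21.8 39.5]
rail -0.03 [-30. -30.] [21.9 30.8]
rail -0.02 [-29.9 -29.9] [22.  30.9]
rail -0.01  [22.1 31. ]
rail 0.0  [22.2 31.1]
rail 0.01  [22.3 29.8]
```

```bash
cat >> h.py <<'E'
YAW=42.5
O=np.array(frame([.566,.2604],42.3)(.0015,-.0008)); C=frame(O,YAW)
A=np.radians(YAW);RC=np.array([[np.cos(A),np.sin(A)],[-np.sin(A),np.cos(A)]])
def fc():
    o=observe();F=o['wrist_force'];f=RC@F[:2];p=RC@(o['position'][:2]-O)
    return o,np.array([f[0],f[1],F[2]]),p
E
python3 - <<'E'
from h import *
q=quat(180+YAW)
servo_line([*C(-.185),.1115],q,v=.1)
servo_line([*C(-.185),.0965],q,v=.06)
o,f,p=fc();print('low',o['t'],np.round(f,1),np.round(p,4));f0=f
y=0.
for x in np.arange(-.180,-.1145,.005):
    servo_line([*C(x,y),.0955],q,v=.05)
    o,f,p=fc();print('%.3f t%.2f'%(x,o['t']),np.round(f,1),np.round(p,4),np.round(o['torque'],2))
    if abs(f[0])>12 or abs(f[1])>15: print('stop');break
    y+=np.clip((f[1]-f0[1])*2e-5,-.0004,.0004) if abs(f[1]-f0[1])>2 else 0
E
```

```text
low 6.9417 [-0.2  0.5 -4.1] [-1.85e-01  1.00e-04]
-0.180 t7.19 [ 1.2  0.4 -3.6] [-0.1796 -0.    ] [-0.04  0.17 -0.01]
-0.175 t7.44 [-0.1  0.3 -3.6] [-0.1747 -0.    ] [-0.02  0.15  0.  ]
-0.170 t7.69 [ 0.  -0.2 -3.2] [-0.1697 -0.    ] [-0.07  0.18  0.01]
-0.165 t7.94 [ 0.1  0.8 -4.1] [-0.1647 -0.    ] [-0.02  0.2   0.04]
-0.160 t8.19 [ 0.4 -0.  -3.5] [-0.1597 -0.    ] [-0.08  0.24 -0.03]
-0.155 t8.44 [-0.7 -0.  -2.5] [-0.1547 -0.    ] [-0.02  0.14  0.01]
-0.150 t8.69 [ 0.1  0.4 -2.7] [-0.1497 -0.    ] [-0.02  0.23 -0.02]
-0.145 t8.94 [-0.4 -0.  -3.8] [-0.1447 -0.    ] [-0.04  0.13  0.01]
-0.140 t9.19 [ 0.4 -0.7 -3.6] [-0.1397 -0.    ] [0.01 0.14 0.01]
-0.135 t9.44 [-0.3  0.6 -3.4] [-0.1347 -0.    ] [-0.04  0.19 -0.04]
-0.130 t9.69 [ 0.3  0.3 -4.2] [-0.1297 -0.    ] [-0.04  0.19 -0.  ]
-0.125 t9.94 [ 0.1  0.5 -4.1] [-0.1247 -0.    ] [-0.04  0.19 -0.01]
-0.120 t10.19 [-1.  -0.3 -3.1] [-0.1197 -0.    ] [-0.04  0.16 -0.04]
-0.115 t10.44 [-0.1 -0.1 -4.1] [-0.1148 -0.    ] [-0.02  0.16 -0.03]
```

```bash
python3 - <<'E'
from h import *
q=quat(180+YAW)
servo_line([*C(-.110),.0955],q,v=.05)
z=.0955
while z>.091:
    z-=.0005; servo_line([*C(-.110),z],q,v=.02); o,f,p=fc()
    if f[2]>-1.0: break
print('contact z',z,np.round(f,1),o['t'])
set_gripper(.075); 
servo_line([*C(-.170),.0955],q,v=.2)
set_gripper(0.0,20); st('closed')
servo_line([*C(-.156),.0955],q,v=.1)
x=-.156
while x<-.120:
    x+=.001; servo_line([*C(x),.0955],q,v=.03); o,f,p=fc()
    if abs(f[0])>3: print('%.3f'%x,np.round(f,1),np.round(p,4),round(o['t'],2))
    if f[0]<-9: break
servo_line([*C(x-.02),.0955],q,v=.2)
servo_line([*C(-.165),.17],q,v=.3);st('back')
for n in("scene","top"):
    d=get_image(n); pickle.dump(d,open(n+'2.pkl','wb'))
T=load('top2');S=load('scene2')
a=cv2.resize(T['frame'][215:335,330:450],(390,390),interpolation=2);b=cv2.resize(S['frame'][220:370,290:410],(312,390),interpolation=2)
cv2.imwrite('pics/m2.png',np.hstack([a,b])[:,:,::-1])
E
```

```text
contact z 0.093 [-1.6  0.8  4.8] 11.9417
closed t14.44 p [0.4423 0.146  0.0955] F [-0.3 -0.7  0.5] M [ 0.11  0.04 -0.03] w0.0007 g0.0 q [ 0.18  0.6   2.12  0.    0.43 -2.14]
-0.138 [-5.1 -0.6  2.6] [-1.383e-01  1.000e-04] 19.23
-0.137 [-10.7  -3.    5.3] [-0.1381  0.0002] 19.48
back t20.13 p [0.4469 0.1498 0.1711] F [-0.  -0.2 -0.5] M [0.11 0.04 0.01] w0.0007 g0.0 q [ 0.18  0.46  2.06  0.    0.62 -2.13]
```

View pics/m2.png

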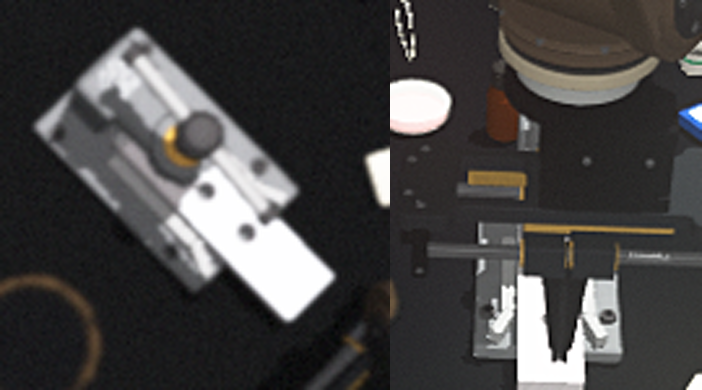

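The bar lies in the guide under the boss. Pushing met resistance, so I'll check whether it is fully home by measuring its rear end against the base's front edge.

```bash
python3 - <<'E'
from h import *
D=load('top2');P=cloud(D);W=D['frame'].astype(int).min(-1)
q=(P[...,:2]-O)@RC.T;z=P[...,2]
m=(z>.024)&(z<.042)&(q[...,0]>-.15)&(q[...,0]<-.02)&(abs(q[...,1])<.024)
v,u=np.nonzero(m);b=(np.array([ray(D,i,j,.032)[:2] for i,j in zip(u,v)])-O)@RC.T
for y in(-.012,-.006,0,.006,.012,.018):
    s=b[abs(b[:,1]-y)<.002];print(y,'rear',s[:,0].min())
for x in(-.115,-.105,-.095,-.085,-.075,-.065):
    s=b[abs(b[:,0]-x)<.004,1];print(x,'y',s.min(),s.max())
E
python3 - <<'E'
from h import *
# sub-pixel check along the bar axis: brightness profile through rear end, and hole centres
D=load('top2');G=D['frame'].astype(np.float32).mean(-1)
def prof(y,h,xs): 
    p=np.array([proj(D,[*C(x,y),h]) for x in xs],np.float32);return cv2.remap(G,p[:,0].reshape(1,-1),p[:,1].reshape(1,-1),1)[0]
xs=np.arange(-.145,-.03,.0005)
for y in(-.012,.012): 
    g=prof(y,.032,xs); i=np.argmax(np.abs(np.diff(g[:80])));k=np.nonzero(g>110)[0][0];print('rear edge',y,xs[k],xs[i])
xs=np.arange(-.11,-.02,.0005);g=np.mean([prof(y,.032,xs) for y in(-.002,0,.002,.004)],0)
for i in range(1,len(g)-1):
    if g[i]<g[i-1] and g[i]<=g[i+1] and g[i]<170: print('dark at',xs[i],g[i])
xs=np.arange(-.09,-.06,.0005)
for y in(-.035,.035,-.04,.04):
    g=prof(y,.012,xs);print('base front',y,xs[np.argmax(np.diff(g))])
E
```

```text
-0.012 rear -0.12340604622510981
-0.006 rear -0.12480286361638537
0 rear -0.12478856751093689
0.006 rear -0.12477428655207798
0.012 rear -0.12476002071574961
0.018 rear -0.12474576997794413
-0.115 y -0.01881152921939255 0.020504819997752326
-0.105 y -0.018765017621906622 0.020594027765055065
-0.095 y -0.018730067134206545 0.020661061284402277
-0.085 y -0.018683377162931177 0.020750610079883297
-0.075 y -0.018648292510133946 0.020817900103630115
-0.065 y -0.011262828404800739 0.02090779188658491
rear edge -0.012 -0.12749999999999997 -0.12699999999999997
rear edge 0.012 -0.12749999999999997 -0.12699999999999997
dark at -0.06749999999999996 127.37305
dark at -0.03299999999999993 130.42871
dark at -0.03099999999999993 129.9782
base front -0.035 -0.07499999999999998
base front 0.035 -0.07499999999999998
base front -0.04 -0.07649999999999998
base front 0.04 -0.07449999999999998
```

```bash
python3 - <<'E'
from h import *
q=quat(180+YAW)
servo_line([*C(-.165),.0955],q,v=.3)
servo_line([*C(-.141),.0955],q,v=.1)
x=-.141
while x<-.130:
    x+=.001; servo_line([*C(x),.0955],q,v=.02); o,f,p=fc()
    if abs(f[0])>2: print('%.4f'%x,np.round(f,1),np.round(p,5),round(o['t'],2))
    if f[0]<-19: break
servo_line([*C(-.16),.0955],q,v=.2)
servo_line([*C(-.17),.21],q,v=.3)
E
```

```text
-0.1380 [-3.4 -0.2  0.6] [-1.3835e-01  1.2000e-04] 21.77
-0.1370 [-9.2 -3.   3.7] [-0.13817  0.00023] 22.02
-0.1360 [-14.9  -5.1   7.9] [-0.13795  0.00031] 22.27
-0.1350 [-20.1  -6.5  10.8] [-0.13776  0.00041] 22.52
```

Pushing to 20 N gave no more travel, with contact at the same point, and the image puts the rear end about 125 mm in front of the screw axis. The bar is home. Now I'll drive the T-handle with both fingers, one behind each arm.

```bash
cat >> h.py <<'E'
def mz(n=4):
    s=[]
    for _ in range(n): wait(.02); s.append(observe()['torque'][2])
    return np.mean(s)
def spin(psi,z): goto([*O,z],quat(psi))
E
python3 - <<'E'
from h import *
P=cloud(load('top2'));d=P[...,:2]-O;r=np.hypot(d[...,0],d[...,1])
m=(P[...,2]>.14)&(P[...,2]<.2)&(r<.08)&(r>.02);print('rod top',np.median(P[m][:,2]))
print([np.round(inverse_kinematics([*O,.228],quat(k)),2)[5] if inverse_kinematics([*O,.228],quat(k)) is not None else None for k in (183,150,0,-25)])
set_gripper(.076,20)
spin(183,.262); spin(183,.228); st('in')
M0=mz(6);print('M0',M0)
for psi in range(173,133,-8):
    spin(psi,.228);o,f,p=fc();print(psi,round(o['t'],2),'Mz %.3f'%(mz()-M0),np.round(f,1))
d=get_image('top');cv2.imwrite('pics/t3.png',cv2.resize(d['frame'][205:305,330:440],(0,0),fx=4,fy=4,interpolation=2)[:,:,::-1])
E
```

```text
rod top 0.1680701398101877
[np.float64(-1.3), np.float64(-0.72), np.float64(1.9), np.float64(2.33)]
in t25.71 p [0.5668 0.2599 0.2271] F [ 0.3 -0.2  1. ] M [ 0.05 -0.01 -0.02] w0.0760 g0.0 q [ 0.32  0.56  1.63 -0.    0.96 -1.3 ]
M0 0.005740880297581598
173 26.1 Mz -0.007 [-0.4 -0.5 -0.4]
165 26.43 Mz 0.012 [-0.3 -0.4  0.6]
157 26.75 Mz -0.037 [-0.1  0.6 -0.1]
149 27.07 Mz -0.005 [ 0.1 -0.2  0. ]
141 27.4 Mz 0.063 [ 0.4 -0.3 -0.7]
```

```bash
python3 - <<'E'
from h import *
for psi in range(137,112,-4):
    spin(psi,.228);o,f,p=fc();print(psi,round(o['t'],2),'Mz %.3f'%(mz()),np.round(f,1),np.round(o['position'],4))
d=get_image('top');a=cv2.resize(d['frame'][205:305,330:440],(396,360),interpolation=2)
d=get_image('scene');b=cv2.resize(d['frame'][180:330,270:430],(384,360),interpolation=2);cv2.imwrite('pics/t3.png',np.hstack([a,b])[:,:,::-1])
E
```

```text
137 27.77 Mz 0.118 [-0.6 -3.2 -2.8] [0.5677 0.2607 0.2279]
133 28.08 Mz 0.175 [-0.9 -3.9 -3.4] [0.5677 0.2607 0.2279]
129 28.4 Mz 0.189 [-2.4 -5.  -3.9] [0.5676 0.2606 0.2279]
125 28.72 Mz 0.222 [-2.6 -4.4 -3.9] [0.5676 0.2606 0.2279]
121 29.03 Mz 0.244 [-3.6 -3.9 -3.3] [0.5675 0.2606 0.2278]
117 29.35 Mz 0.272 [-2.9 -5.4 -4.5] [0.5675 0.2605 0.2278]
113 29.67 Mz 0.268 [-2.6 -5.1 -3.4] [0.5674 0.2605 0.2278]
```

View pics/t3.png

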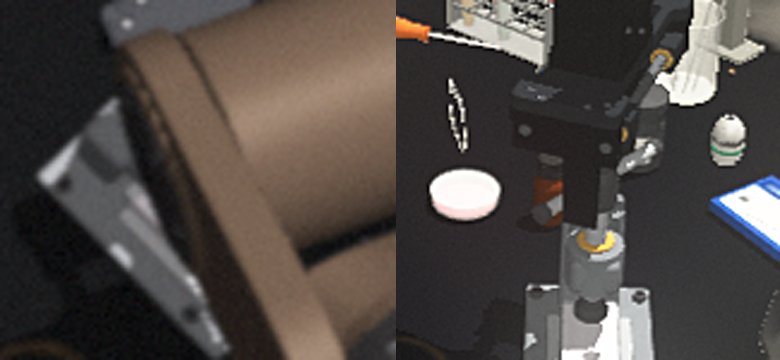

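The scene crop shows the fork turning the T-bar: its end at about (546,210) has swung clockwise. I'll continue the first stroke, following the screw down.

```bash
python3 - <<'E'
from h import *
for psi in range(103,-36,-10):
    z=.228-.00382*np.radians(135-psi)
    spin(psi,z);o,f,p=fc();print(psi,round(o['t'],2),'Mz %.3f'%mz(3),np.round(f,1),round(o['q'][5],2))
# back off, lift, return half a turn
spin(-20,z); spin(-20,.262); 
d=get_image('top');e=get_image('scene');pickle.dump((d,e),open('mid.pkl','wb'))
P=np.vstack([cloud(x).reshape(-1,3) for x in(d,e)]);r=np.hypot(*(P[:,:2]-O).T)
q=P[(P[:,2]>.145)&(P[:,2]<.17)&(r<.075)]
print(len(q))
st('lifted')
b=cv2.resize(e['frame'][180:330,270:430],(640,600),interpolation=2);cv2.imwrite('pics/s4.png',b[:,:,::-1])
E
```

```text
103 30.12 Mz 0.177 [-2.8 -3.   1. ] 0.1
93 30.47 Mz 0.154 [-3.1 -3.1  2.4] 0.27
83 30.81 Mz 0.163 [-2.2 -3.3  0.7] 0.45
73 31.15 Mz 0.151 [-2.8 -2.2  1.4] 0.62
63 31.49 Mz 0.200 [-3.7 -1.6  1.2] 0.8
53 31.83 Mz 0.183 [-4.6 -1.1  1.4] 0.97
43 32.17 Mz 0.193 [-4.4 -1.6  0. ] 1.14
33 32.52 Mz 0.191 [-4.9  0.3  0.1] 1.32
23 32.86 Mz 0.175 [-3.9  0.8 -0.3] 1.49
13 33.2 Mz 0.130 [-4.9  1.6 -0.3] 1.67
3 33.54 Mz 0.111 [-3.4  1.9 -0.7] 1.84
-7 33.88 Mz 0.069 [-1.8  0.3 -0.9] 2.01
-17 34.23 Mz 0.048 [-0.3  1.   0.4] 2.19
-27 34.57 Mz 0.016 [ 0.2  0.1 -0. ] 2.36
432
lifted t35.27 p [0.5674 0.2607 0.2615] F [-0.7  0.   0.4] M [0.02 0.15 0.02] w0.0760 g0.0 q [ 0.33  0.52  1.6  -0.    1.03  2.25]
```

View pics/s4.png

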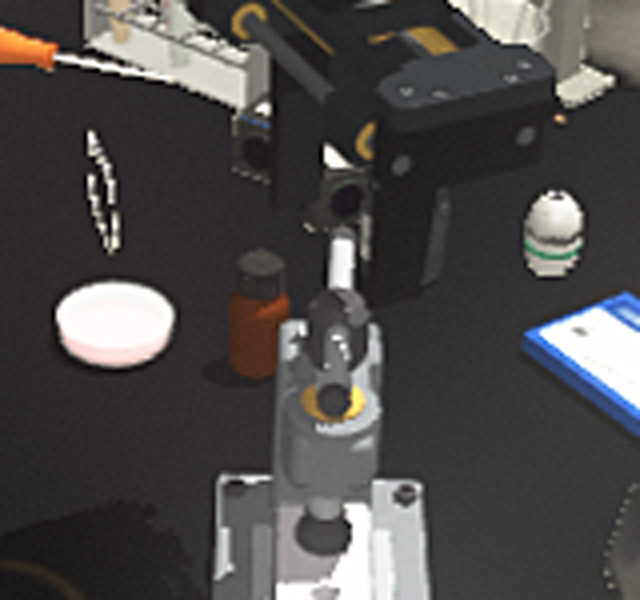

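```bash
python3 - <<'E'
from h import *
d,e=pickle.load(open('mid.pkl','rb'));S0=load('scene')
for n,x in(('start',S0),('mid',e)):
    P=cloud(x);F=x['frame'].astype(int);r=np.hypot(P[...,0]-O[0],P[...,1]-O[1])
    m=(P[...,2]>.135)&(P[...,2]<.19)&(r<.07)
    m[:, :]&=True
    q=P[m];
    rod=m&(r>.02)&(r<.05);k=P[rod];
    print(n,m.sum(),'z hub',np.percentile(P[m&(r<.012)][:,2],[50,90]),'rod z med/90',np.percentile(k[:,2],[50,90]),len(k))
    for s in(1,-1):
        w=k[(s*((k[:,:2]-O)@RC.T)[:,0])>0]
        if len(w)>5: c=(w[:,:2].mean(0)-O)*s;print(s,len(w),'yaw',np.degrees(np.arctan2(c[1],c[0])),'z',np.median(w[:,2]))
E
```

```text
start 493 z hub [0.17399194 0.17599456] rod z med/90 [0.16857114 0.17023455] 121
1 55 yaw 38.359229592052394 z 0.168477881208804
-1 66 yaw 37.50812935736892 z 0.16867375187098368
mid 550 z hub [0.16260408 0.16412855] rod z med/90 [0.15782465 0.1884788 ] 195
1 95 yaw 55.08946332815044 z 0.15816103101804385
-1 100 yaw 51.232886592579796 z 0.15773688971659167
```

The hub has dropped about 11 mm, so the handle is at about 2.9 rad, short of touch. Second stroke: go in again half a turn back and use small, gentle steps so the torque reading means something.

```bash
python3 - <<'E'
from h import *
spin(80,.262);spin(183,.262)
spin(183,.217);o=st('in');M0=mz(5);print('M0 %.3f'%M0)
spin(165,.217);print('165 %.3f'%mz(2))
psi=157;z=.217
while psi>117:
    spin(psi,z);o,f,p=fc();print(psi,round(o['t'],2),'Mz %.3f'%(mz(2)-M0),np.round(f,1))
    psi-=2 if psi<151 else 3; z=.217-.00382*np.radians(max(0,150-psi))
E
```

```text
in t38.69 p [0.5673 0.2607 0.2164] F [0.2 0.9 1. ] M [ 0.03 -0.01 -0.03] w0.0758 g0.0 q [ 0.32  0.57  1.64  0.    0.93 -1.3 ]
M0 0.005
165 0.021
157 39.47 Mz -0.033 [ 0.3 -0.9 -0.4]
154 39.75 Mz 0.026 [-1.  -0.1  0. ]
151 40.03 Mz 0.119 [-0.5 -1.4 -1. ]
148 40.32 Mz 0.116 [ 0.7 -1.3 -0.5]
146 40.6 Mz 0.234 [ 0.5 -2.6 -1.7]
144 40.88 Mz 0.176 [-0.6 -2.8 -2.2]
142 41.17 Mz 0.212 [-0.2 -3.3 -1.8]
140 41.45 Mz 0.220 [-0.1 -4.1 -2.8]
138 41.73 Mz 0.221 [-0.5 -4.2 -1. ]
136 42.02 Mz 0.197 [ 0.1 -4.5 -2. ]
134 42.3 Mz 0.203 [-0.8 -5.2 -2. ]
132 42.58 Mz 0.252 [-0.6 -4.3 -1.6]
130 42.87 Mz 0.245 [-0.9 -6.  -1. ]
128 43.15 Mz 0.247 [-0.9 -5.8 -1.1]
126 43.43 Mz 0.250 [-0.5 -6.5 -1.3]
124 43.72 Mz 0.240 [-1.4 -5.7 -1.8]
122 44.0 Mz 0.242 [-1.7 -6.3 -1.2]
120 44.28 Mz 0.248 [-1.6 -6.6 -0.9]
118 44.57 Mz 0.256 [-1.2 -5.8 -1.4]
```

```bash
python3 - <<'E'
from h import *
psi=118;L=[]
while psi>44:
    psi-=2; z=.217-.00382*np.radians(150-psi)
    spin(psi,z);o,f,p=fc();L.append(mz(3)-.005);print(psi,round(o['t'],2),'Mz %.3f'%L[-1],np.round(f,1))
    if np.mean(L[-2:])>.36: break
E
```

```text
116 44.85 Mz 0.251 [-1.5 -6.6 -0.4]
114 45.15 Mz 0.285 [-1.7 -6.8 -2. ]
112 45.45 Mz 0.281 [-1.  -7.  -1.4]
110 45.75 Mz 0.316 [-1.2 -6.9 -1.4]
108 46.05 Mz 0.253 [-2.  -7.4 -1.4]
106 46.35 Mz 0.308 [-0.8 -8.2 -2.1]
104 46.65 Mz 0.308 [-2.6 -8.2 -1.3]
102 46.95 Mz 0.288 [-2.5 -8.1 -1.3]
100 47.25 Mz 0.339 [-3.3 -8.8 -1. ]
98 47.55 Mz 0.311 [-3.3 -8.5 -1. ]
96 47.85 Mz 0.329 [-3.6 -9.1 -1.4]
94 48.15 Mz 0.364 [-4. -9. -1.]
92 48.45 Mz 0.375 [-5.1 -8.9 -0.6]
```

The torque has risen from a running 0.25 to 0.375 N m over about 24° since the knee, which I estimate at 33–46 N. I'll go two small steps further for margin, then let go.

```bash
python3 - <<'E'
from h import *
for psi in(90,88):
    z=.217-.00382*np.radians(150-psi)
    spin(psi,z);o,f,p=fc();print(psi,round(o['t'],2),'Mz %.3f'%(mz(4)-.005),np.round(f,1))
spin(96,z); spin(112,z); print('free Mz %.3f'%mz(3))
servo_line([*O,.30],v=.2)
goto([.42,.10,.32],quat(112)); st('away')
d=get_image('top');e=get_image('scene')
a=cv2.resize(d['frame'][190:340,270:460],(443,350),interpolation=2);b=cv2.resize(e['frame'][220:370,270:420],(350,350),interpolation=2)
cv2.imwrite('pics/end.png',np.hstack([a,b])[:,:,::-1])
E
```

```text
90 48.75 Mz 0.372 [-4.  -8.6  0.7]
88 49.07 Mz 0.393 [-4.7 -8.6 -0. ]
free Mz -0.002
away t51.28 p [0.4209 0.1003 0.3198] F [1.  0.2 0.4] M [-0.03  0.    0.01] w0.0759 g0.0 q [ 0.08  0.18  1.96  0.    1.   -0.3 ]
```

View pics/end.png

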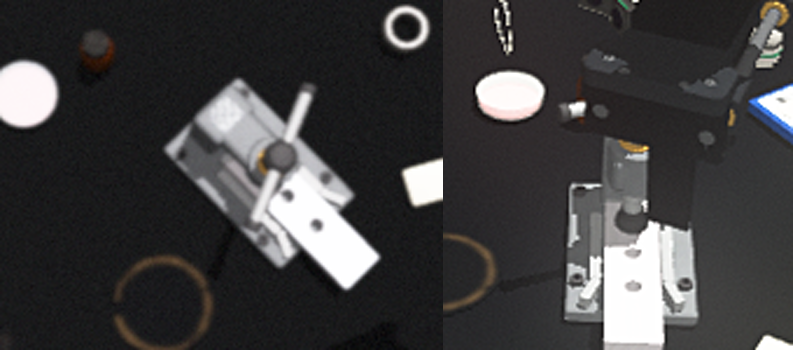

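The final view shows the bar in the guide with the shoe down on it. The T-bar is at about 4.3 rad, with its ends at (257,220) and (308,88). The bottle (97,48), ring (406,28) and dish (25,95) are unmoved, and the gripper is clear.

```bash
python3 -c "
from station import *
print(hand_in())"
```

```text
the job is handed in; nothing more can be done
None
```

I handed the job in at about 51 s: the bar is butted against the stop and clamped at an estimated 35–55 N (inferred from handle torque, not measured directly), the handle is released, and the bottle, ring and dish were not touched.

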